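Power up the bench conveyor: rocker, reset, start

ROBOT

A 7-joint arm with a two-finger parallel gripper is mounted at the origin on the work surface. World frame = base frame: x ahead of the robot, y to its left, z up, the work surface at z = 0. Lengths are in mm, angles in rad, forces in N, time in s.
With the tool pointing down it reaches from about 425 to 1025 mm from the base axis. Payload 9.4 kg.
Tool frame: the origin (TCP) lies at the very end of the fingers, on their centre line; the grasp point (between the pads) lies 19 mm behind it; z points along the fingers, y is the line along which they close (so a half turn about z gives the same grasp; the last joint's range is limited). The gripper opens to 93 mm and grips with 3 to 60 N. Pads are 15 mm wide; open, the fingers measure 128 mm over their backs; the gripper's body (75 mm by 188 mm) begins 65 mm behind the grasp point.
Start: joints at [1.198, 0.599, -0.003, 1.599, 0.002, 0.943, -0.08], TCP at [211.331, -693.515, 218.618] pointing down, gripper open.
Joint ranges: [-2.57, 2.57], [-0.35, 1.97], [-1.29, 1.29], [0.11, 2.56], [-1.05, 4.19], [0.11, 1.86], [-2.63, 2.63]. Speed limits (rad/s): [2.22, 2.22, 3.01, 3.01, 3.14, 3.14, 3.14].

INTERFACE

Orientations are given as a unit quaternion [w, x, y, z].
In Python, from cell import env, cams, job gives the robot as it stands. The module is installed in compiled form; this text tells all that it offers.
- The arm moves only by the tool play_rows, never from a script. Its argument "deltas" is a list of rows, each a list of 4 numbers: the shift along the world's x, y, z in m, then the turn about the world's z in rad. A call has 1 to 10 rows; each row is the pose to reach, as a shift and turn from the pose commanded when the call began; what a row does not reach only later rows make up. A row lasts 1/8 s, in which the tool goes at most 62.5 mm and 10.7 degrees, less where a joint would pass 70% of its speed; a pose out of reach is approached as far as the arm can. A call with a gripper value outside its range is refused whole. "gripper" is the gripper command: -1 is shut, 1 is fully open, values between are in proportion, set as the call begins (left out, the last holds). The fingers move at their own pace and stop on an object; "squeeze" is the grip in N (left out, the last holds). Time passes only in rows, so rows that repeat a pose let the fingers close. It gives the time, the measured TCP pose, the force, the opening and the grip force at its end, in the units of the state.
- env.sense(): the state, without advancing time (a new reading comes with each control period).
- cams.capture(name): name is "scene" or "top"; returns a dict with "image" (420x560x3 uint8, red, green, blue), "z_map" (420x560 float32, mm along the optical axis (not along the pixel's ray), 0 where there is no reading), "camera_matrix" (3x3 intrinsics, pixels), "k1" (the pictures are not rectified: a ray, as slopes to the right and down, at radius r is drawn at 1 + k1 r^2 times it, then the intrinsics apply), "R" (3x3) and "t" (3): a world point X has camera coordinates R X + t. Camera axes: x right, y down, z forward; pixel columns grow to the right and rows downward; lengths in mm; the calibration is good to about 2 mm. A picture is of the moment at which its call begins.
- job.close_job(): hands the job in; it is judged then, once.
Trained networks look in a picture, given as the dict that the camera call returned (one of the last four; its "shot" number tells which), for a name from the list of things; names that differ only in an ending like _2 or _b are one class to them, and where a whole thing is asked for, a point or a joint stands for the part that bears it (a point fixed in the world has none). Each returns a list of dicts, best first, with "p" (0 to 1); they miss things now and then, are a little off and sometimes report something else, mostly with a low value. They report only what shows in the picture. A call takes as long as a camera call.
- cams.find_in(picture, thing): "uv" ([column, row] in pixels, amid what is visible of it).
- cams.mark_of(picture, thing): "uv" ([column, row] in pixels: a listed point, or the origin of a listed thing).
The state is a dict: "time": time; "qpos": joint angles; "joint_vel": joint speeds; "joint_efforts": joint torques, N m; "tool_pos": TCP position; "eef_rot": TCP orientation; "ft_force": force on the tool from outside, world axes, zero at the start; "wrist_torque": the same for the moment, N m; "opening": opening from 0.0 (shut) to 1.0 (fully open); "grasp_force": force on a finger pad.
Only numpy, scipy, OpenCV 4.12 (cv2) and the standard library are available. Lean on these libraries where they do the work, as an engineer would, in place of code of your own. Each camera call takes 0.05 s, during which the arm holds its last target. There are 200 camera calls.

TASK

The belt conveyor at the back of the bench has lost its power; start it again from its grey control desk: push the raised far end of the red mains rocker fully down, then press the blue reset button right down and let it come up, then press the green start button right down and let it come up, holding each button for a moment. Press neither of those buttons before the mains is on, and do not push the red stop button or the red mushroom emergency stop. Only press with the fingertips: pick nothing up, and leave the things standing about where they are.

Things in the scene. Friction and masses are not known exactly. Their poses are not given: they have to be found in the camera images.
- console: Control desk, fixed grey metal box 360 wide (y) x 235 deep (x) x 93 mm high. Origin on the bench under the middle of its panel, x away from the robot, y left, z up. The panel slopes up along +x by 0.21 rad: 55 mm high at x -90, 74 at x 0, 93 at x +90; flat ledge behind. Row of controls at x -28: rocker y +135; blue, green, red at y +70, +15, -40 in changing order; emergency stop y -125.
- panel_back (a point): Point on the panel's middle line, 50 mm behind (uphill of) the panel's middle, in the speed read-out. Low pilot lamps (11 mm high) and a speed knob (16 mm high) lie in this back row, about 75 mm uphill of the controls; they are not needed. The conveyor (side guides 152 mm, carton on it 210 mm high) stands at the back of the bench, over 850 mm from the robot. Axes as the console's.
- rocker_high_end (a point): Point to push: on the far half of the red mains rocker, 14 mm from its pivot, 12.5 mm above the panel when off. Rocker 40 mm long (x) x 26 mm wide, in a 54 x 40 mm black frame 3 mm high. Off: near half lies level with the panel, far half stands up 0.40 rad to it. On: far half level, this point about 7 mm above the panel. Moves with the rocker; z axis square to the panel when off.
- rocker (a joint): Mains rocker in rad: 0 off (start, up to 0.02), 0.40 fully on. It takes about 3 N at rocker_high_end, has no spring and stays where it is left.
- blue_top (a point): Middle of the top of the blue cap. Round push button, cap 26 mm across, standing 11.5 mm above its dark 33 mm collar and 15.5 mm above the panel, on a blank metal plate. Moves with the cap. Its z axis is the button's axis, square to the sloping panel; press along -z. The reset button.
- blue (a joint): Blue reset button in m: 0 up, 0.006 fully down. Springs back when let go; 1.5 N starts it moving, 5 N takes it fully down.
- green_top (a point): Middle of the top of the green cap. Round push button, cap 26 mm across, standing 11.5 mm above its dark 33 mm collar and 15.5 mm above the panel, on a blank metal plate. Moves with the cap. Its z axis is the button's axis, square to the sloping panel; press along -z. The start button.
- green (a joint): Green start button in m: 0 up, 0.006 fully down. Springs back when let go; 1.5 N starts it moving, 5 N takes it fully down.
- red_top (a point): Middle of the top of the red cap. Round push button, cap 26 mm across, standing 11.5 mm above its dark 33 mm collar and 15.5 mm above the panel, on a blank metal plate. Moves with the cap. Its z axis is the button's axis, square to the sloping panel; press along -z. The stop button: do not push.
- red (a joint): Red stop button in m: 0 up, 0.006 fully down. Springs back. Leave alone.
- estop_top (a point): Middle of the top of the emergency stop: red mushroom head 40 mm across, on a yellow collar 62 mm across, top 38 mm above the panel. Do not push.
- estop (a joint): Emergency stop in m: 0 out, 0.006 pushed in (14 N). Leave alone.
- battery: Black motorcycle battery standing on the bench, 87 x 150 x 109 mm (x, y, z), to the left of the desk. Origin at the centre of its underside. Bystander.
- tape_roll: Brown roll of parcel tape lying flat, 100 mm across, 48 mm high, at the desk's left front corner. Origin at the centre of its underside. Bystander.
- yellow_pot: Open yellow plastic pot with a wide rim, 104 mm across, 68 mm high, on the robot's side of the desk. Origin at the centre of its underside. Bystander.
- scanner: Grey and black hand scanner lying on its side, about 180 x 90 x 38 mm, to the right of the desk. Origin on the bench near its middle. Bystander.
- pipe_cap: Yellow plastic pipe cap, 42 mm across, 30 mm high, standing on the ledge at the back of the desk. Origin at the centre of its underside. Bystander.
- small_carton: Small closed cardboard carton on the bench, 90 x 80 x 55 mm, to the right of the desk. Origin at the centre of its underside. Bystander.

How it is judged:
By the outcome, as a careful person would: the job done as asked, in the order asked, and still so for the second after the job is handed in, with the robot touching nothing.
It also fails if it takes over 40 s, if anything falls off the work surface, if the arm or the gripper's body presses on something with over 40 N, if the wrist force passes 120 N, or if a joint passes its speed limit or range.

## Working session

There is one attempt and no reset: what is moved stays moved. The work goes in short steps, Python scripts to look and compute and a tool call to move; the robot and the scene stay as the last step left them, time stands still between calls to the robot, and variables do not carry over. Pictures are saved under pics/ and viewed, at most 10 in all, crops included, and the job is handed in when it is done.

Besides the shell and the picture viewer there is one more tool, called after "Request:" as a command line: name --pt "numbers of a row" for each row, then --argument value for the rest. play_rows: Moves the arm, as the interface text tells. Its arguments: {"type":"object","properties":{"deltas":{"type":"array"},"gripper":{"type":"number"},"squeeze":{"type":"number"}},"required":["deltas"]}

```bash
mkdir -p pics
cat > h.py <<'E'
import numpy as np, cv2
from cell import env,cams,job
def ray(p,uv):
    K=np.array(p["camera_matrix"]);d=np.array([(uv[0]-K[0,2])/K[0,0],(uv[1]-K[1,2])/K[1,1]]);u=d.copy()
    for _ in range(30): u=d/(1+p["k1"]*(u@u))
    return np.array([u[0],u[1],1.])
def world(p,uv,w=1):
    c,r=int(round(uv[0])),int(round(uv[1]))
    z=p["z_map"][max(0,r-w):r+w+1,max(0,c-w):c+w+1];z=z[z>0]
    if z.size==0: return None
    return np.array(p["R"]).T@(ray(p,uv)*np.median(z)-np.array(p["t"]))
E
cat > a.py <<'E'
from h import *
np.set_printoptions(precision=1,suppress=True)
s=env.sense();print(s["tool_pos"],s["eef_rot"],s["opening"])
for n in("top","scene"):
    p=cams.capture(n);cv2.imwrite(f"pics/{n}1.png",p["image"][:,:,::-1])
    print(n,"cam at",-np.array(p["R"]).T@np.array(p["t"]))
    for t in("console","panel_back","rocker_high_end","blue_top","green_top","red_top","estop_top"):
        for m in cams.mark_of(p,t)[:2]: print(t,np.array(m["uv"]),round(m["p"],2),world(p,m["uv"]))
E
python3 a.py
```

```text
[ 211.1 -693.   217.7] [-0.   1.   0.1 -0. ] 1.0000659868479245
top cam at [399.   58.3 936.2]
console [280.  203.9] 0.7 [580.   51.9  71.6]
console [384.8 165.4] 0.36 [ 684.6 -200.4   35.5]
panel_back [279.4 175.4] 0.66 [641.2  53.8  89.4]
panel_back [280.5 206.6] 0.2 [573.5  50.7  72.8]
rocker_high_end [222.  210.1] 0.57 [562.2 179.8  84.6]
rocker_high_end [340.2 204.8] 0.48 [571.8 -78.2 106.6]
blue_top [279.  213.5] 0.64 [555.8  54.   83.5]
green_top [297.2 211.2] 0.39 [561.5  13.8  82.5]
green_top [222.3 212. ] 0.28 [558.3 179.3  82.4]
red_top [253.3 214.3] 0.46 [553.4 110.6  84.2]
estop_top [340.6 208.5] 0.69 [563.9 -79.1 105.3]
scene cam at [ 938.9  647.8 1305.7]
console [269.1 219.9] 0.78 [608.7  88.8  78.5]
panel_back [254.4 215.5] 0.97 [637.1  62.1  87.7]
rocker_high_end [301.7 238.5] 0.68 [567.2 180.5  84.7]
blue_top [276.6 202.1] 0.6 [565.8  56.1  84. ]
green_top [269.  184.3] 0.46 [547.8 -12.8  62.9]
red_top [293.7 218.4] 0.52 [552.3 119.3  80.8]
estop_top [246.7 160.4] 0.63 [570.9 -92.5  96.5]
estop_top [318.  306.2] 0.57 [634.6 354.8  98.5]
```

Run:
```python
import cv2
a=cv2.imread("pics/top1.png");b=cv2.imread("pics/scene1.png")
cv2.imwrite("pics/c1.png",cv2.resize(a[150:260,190:390],(800,440),interpolation=cv2.INTER_CUBIC))
cv2.imwrite("pics/c2.png",cv2.resize(b[130:280,200:400],(800,600),interpolation=cv2.INTER_CUBIC))
```

```text
(no output)
```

View pics/c1.png

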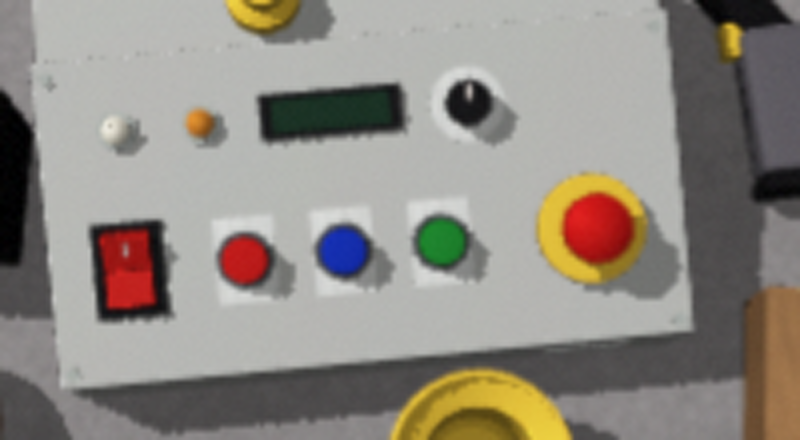

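View pics/c2.png

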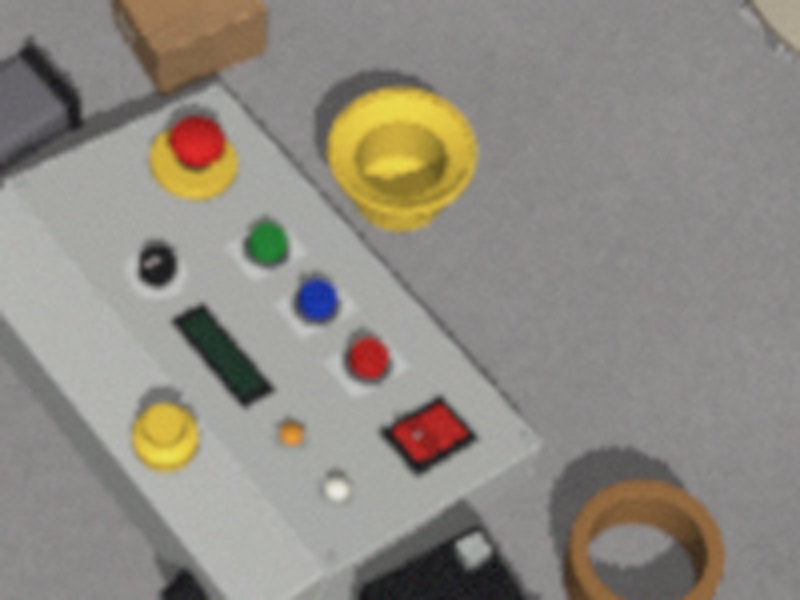

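View pics/scene1.png

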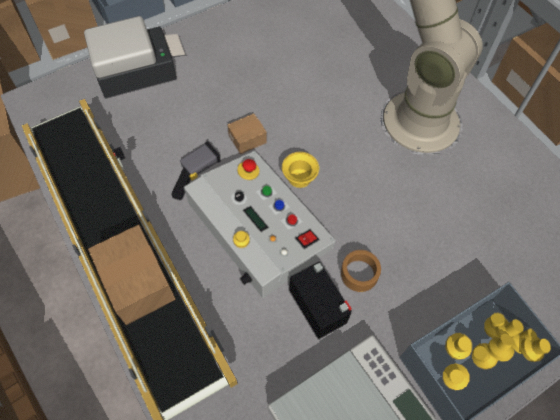

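The pictures show the row from the left as rocker, red, blue, green, emergency stop. In the top crop, red is at (245,259), blue at (343,250) and green at (441,241). The rocker is at (128,270) with its far half up. The networks confused some of these, so I'll use colour blobs and fit the desk's pose.

```bash
cat > b.py <<'E'
from h import *
np.set_printoptions(precision=1,suppress=True)
T=.21
def at(p,uv,z):
    R=np.array(p["R"]);d=R.T@ray(p,uv);o=-R.T@np.array(p["t"]);return o+d*(z-o[2])/d[2]
seeds={"top":dict(red=(251,215),blue=(276,212.5),green=(300,210)),"scene":dict(red=(292,219.5),blue=(279,205),green=(267,191))}
ly=dict(red=70,blue=15,green=-40)
for n in("top","scene"):
    p=cams.capture(n);im=p["image"].astype(int);P={}
    for c,s in seeds[n].items():
        r,g,b=[im[:,:,i] for i in range(3)]
        m={"red":(r>g+50)&(r>b+50),"blue":(b>r+50)&(b>g+40),"green":(g>r+40)&(g>b+30)}[c]
        _,lab,st,cen=cv2.connectedComponentsWithStats(m.astype(np.uint8))
        k=1+np.argmin(np.linalg.norm(cen[1:]-s,axis=1));P[c]=at(p,cen[k],82.5);print(n,c,st[k,4],cen[k],P[c],world(p,cen[k]))
    v=P["red"]-P["green"];yaw=np.arctan2(-v[0],v[1]);ctr=sum(P.values())/3
    R=np.array([[np.cos(yaw),-np.sin(yaw)],[np.sin(yaw),np.cos(yaw)]])
    print("len",np.hypot(*v[:2]),"yaw %.3f"%yaw,"row origin(y=0) xy",ctr[:2]-R@[0,15],"rocker pivot approx",ctr[:2]+R@[3.2,120],"rocker red blob:")
    r,g,b=[im[:,:,i] for i in range(3)];m=((r>g+50)&(r>b+50)).astype(np.uint8)
    _,lab,st,cen=cv2.connectedComponentsWithStats(m);s=(221,217) if n=="top" else (307,238)
    k=1+np.argmin(np.linalg.norm(cen[1:]-s,axis=1));print(st[k,4],cen[k],at(p,cen[k],76))
s=env.sense();w,x,y,z=s["eef_rot"];print(np.round(s["eef_rot"],3),"tool yaw",2*np.arctan2(y,x), "tool",s["tool_pos"])
E
python3 b.py
```

```text
top red 114 [250.6 214.6] [553.1 116.7  82.5] [552.7 116.6  84.7]
top blue 112 [275.4 212.2] [558.7  62.   82.5] [558.5  62.   84. ]
top green 105 [300.  209.9] [564.4   7.5  82.5] [564.4   7.5  82.5]
len 109.81817954399733 yaw 0.104 row origin(y=0) xy [560.3  47.1] rocker pivot approx [549.5 181.8] rocker red blob:
232 [221.5 216.8] [548.7 181.6  76. ]
scene red 83 [291.8 219.1] [558.3 119.2  82.5] [558.5 119.5  83.1]
scene blue 78 [279.  204.5] [563.8  64.8  82.5] [564.1  65.3  83.5]
scene green 70 [266.7 190.3] [568.9  10.6  82.5] [568.9  10.6  82.5]
len 109.16932071035855 yaw 0.097 row origin(y=0) xy [565.1  50. ] rocker pivot approx [555.2 184.6] rocker red blob:
162 [306.9 237.7] [551.9 182.2  76. ]
[ 0.   1.   0.1 -0. ] tool yaw 0.29584106911255065 tool [ 211.3 -693.5  218.6]
```

Request:
play_rows --pt "0 0 0.06 0" --pt "0 0 0.08 0" --gripper -1

```text
time: 1.15
tool_pos: [211.7, -694.7, 302.2]
eef_rot: [0.002, 0.989, 0.147, 0.0]
ft_force: [-0.0, -1.2, 0.3]
opening: 0.832
grasp_force: 0.0
```

Request:
play_rows --pt "0.03 0.045 0 -0.02" --pt "0.07 0.085 0 -0.04" --pt "0.11 0.13 0 -0.06" --pt "0.15 0.17 0 -0.08" --pt "0.19 0.215 0 -0.1" --pt "0.23 0.26 0 -0.12" --pt "0.265 0.305 0 -0.14" --pt "0.3 0.35 0 -0.16" --pt "0.32 0.4 0 -0.18" --pt "0.33 0.45 0 -0.196"

```text
time: 2.4
tool_pos: [542.4, -241.5, 298.6]
eef_rot: [-0.0, 0.999, 0.05, 0.0]
ft_force: [0.2, -0.2, -0.1]
opening: 0.008
grasp_force: 0.0
```

Request:
play_rows --pt "0.003 0.06 0 0" --pt "0.005 0.12 0 0" --pt "0.008 0.18 0 0" --pt "0.01 0.24 0 0" --pt "0.013 0.3 -0.02 0" --pt "0.016 0.36 -0.05 0" --pt "0.019 0.41 -0.09 0" --pt "0.021 0.427 -0.13 0" --pt "0.021 0.427 -0.168 0" --pt "0.021 0.427 -0.168 0"

```text
time: 3.65
tool_pos: [560.7, 183.2, 128.4]
eef_rot: [0.001, 0.999, 0.05, -0.002]
ft_force: [0.1, 0.2, 0.5]
opening: 0.005
grasp_force: 0.0
```

Run:
```python
from h import *
a=cams.capture("top")["image"][150:260,190:310,::-1];b=cams.capture("scene")["image"][170:280,240:360,::-1]
cv2.imwrite("pics/d1.png",cv2.resize(np.hstack([a,b]),(800,366),interpolation=cv2.INTER_CUBIC));print(env.sense()["tool_pos"])
```

```text
[562.8037169  183.29323022 131.47175782]
```

View pics/d1.png

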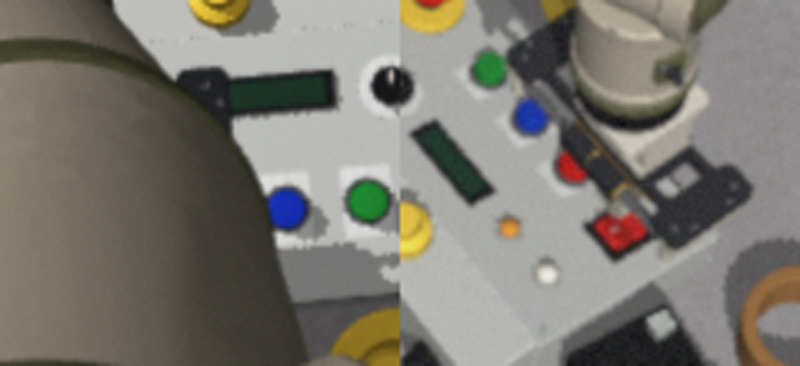

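Request:
play_rows --pt "0 0 -0.025 0" --pt "0 0 -0.04 0" --pt "0 0 -0.043 0" --pt "0 0 -0.046 0" --pt "0 0 -0.048 0" --pt "0 0 -0.048 0"

```text
time: 4.5
tool_pos: [564.1, 183.8, 83.7]
eef_rot: [-0.0, 0.999, 0.05, 0.002]
ft_force: [4.2, -0.0, 4.5]
opening: 0.01
grasp_force: 2.4
```

Request:
play_rows --pt "0 0 -0.001 0" --pt "0 0 -0.002 0" --pt "0 0 -0.003 0" --pt "0 0 -0.003 0"

```text
time: 5.0
tool_pos: [561.8, 183.5, 79.4]
eef_rot: [0.0, 0.999, 0.05, -0.0]
ft_force: [1.6, 1.2, 3.5]
opening: 0.002
grasp_force: 1.4
```

Contact came at about the expected height, with a force of about 3–4 N. I'll keep pushing until it stops firmly.

Request:
play_rows --pt "0 0 -0.001 0" --pt "0 0 -0.002 0" --pt "0 0 -0.002 0"

```text
time: 5.38
tool_pos: [562.1, 183.6, 78.8]
eef_rot: [-0.0, 0.999, 0.05, 0.0]
ft_force: [-1.3, 0.5, 17.7]
opening: 0.0
grasp_force: 9.1
```

Request:
play_rows --pt "0 0 -0.001 0" --pt "0 0 -0.0015 0" --pt "0 0 -0.0015 0"

```text
time: 5.75
tool_pos: [562.1, 183.6, 78.4]
eef_rot: [-0.0, 0.999, 0.05, 0.0]
ft_force: [-5.1, -1.1, 32.3]
opening: 0.004
grasp_force: 15.8
```

Request:
play_rows --pt "0 0 0.025 0" --pt "0 0 0.06 0" --pt "0 -0.06 0.06 0" --pt "0 -0.12 0.06 0" --pt "0 -0.12 0.06 0" --pt "0 -0.12 0.06 0"

```text
time: 6.5
tool_pos: [561.4, 63.6, 135.6]
eef_rot: [-0.0, 0.999, 0.05, -0.001]
ft_force: [0.4, 0.1, 0.1]
opening: 0.007
grasp_force: 0.0
```

Run:
```python
from h import *
p=cams.capture("scene");b=p["image"][170:280,240:360,::-1]
cv2.imwrite("pics/e1.png",cv2.resize(b,(654,600),interpolation=cv2.INTER_CUBIC));print(env.sense()["tool_pos"])
for t in("rocker_high_end",):
    for m in cams.mark_of(p,t)[:2]: print(m,world(p,m["uv"]))
```

```text
[561.56028851  64.58658496 135.69861895]
{'uv': [302.1, 238.5], 'p': 0.68} [563.84297502 177.88885053  76.53701027]
{'uv': [246.6, 160.1], 'p': 0.47} [573.19649187 -88.33711387 104.87773845]
```

View pics/e1.png

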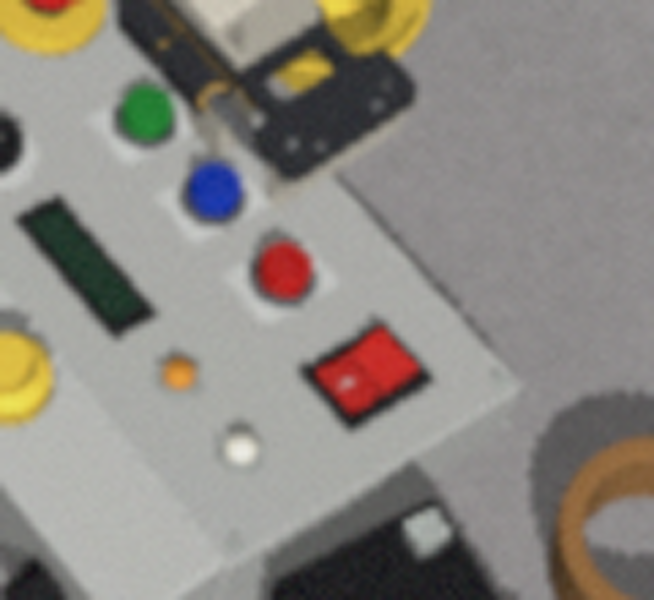

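The picture shows the rocker at (365,375) lying with its far half level. Its measured height dropped from 84.7 to 76.5 mm, so the mains is on. Next is blue.

Request:
play_rows --pt "0 0 -0.03 0" --pt "0 0 -0.046 0" --pt "0 0 -0.05 0" --pt "0 0 -0.054 0" --pt "0 0 -0.056 0" --pt "0 0 -0.057 0" --pt "0 0 -0.057 0"

```text
time: 7.48
tool_pos: [562.8, 64.1, 79.8]
eef_rot: [-0.0, 0.999, 0.05, 0.001]
ft_force: [-1.5, 3.8, 5.7]
opening: 0.005
grasp_force: 2.8
```

Request:
play_rows --pt "0 0 -0.001 0" --pt "0 0 -0.002 0" --pt "0 0 -0.002 0" --pt "0 0 -0.002 0"

```text
time: 7.98
tool_pos: [563.0, 64.2, 79.1]
eef_rot: [-0.0, 0.999, 0.05, 0.001]
ft_force: [-5.5, 3.4, 21.6]
opening: 0.002
grasp_force: 11.1
```

Blue has bottomed out at 21 N. I'll hold it a moment, release it and go over to green.

Request:
play_rows --pt "0 0 0 0" --pt "0 0 0 0" --pt "0 0 0.03 0" --pt "0 0 0.05 0" --pt "0.006 -0.054 0.05 0" --pt "0.006 -0.054 0.05 0" --pt "0.006 -0.054 0.05 0" --pt "0.006 -0.054 0.05 0"

```text
time: 8.98
tool_pos: [568.3, 10.4, 127.1]
eef_rot: [-0.0, 0.999, 0.05, -0.0]
ft_force: [0.1, 0.4, 0.7]
opening: 0.004
grasp_force: 0.0
```

Request:
play_rows --pt "0 0 -0.025 0" --pt "0 0 -0.038 0" --pt "0 0 -0.042 0" --pt "0 0 -0.045 0" --pt "0 0 -0.047 0" --pt "0 0 -0.048 0" --pt "0 0 -0.05 0" --pt "0 0 -0.05 0" --pt "0 0 -0.05 0"

```text
time: 10.1
tool_pos: [569.1, 10.2, 79.2]
eef_rot: [-0.0, 0.999, 0.05, 0.001]
ft_force: [-4.3, 3.9, 22.5]
opening: 0.01
grasp_force: 11.4
```

Green has bottomed out too. I'll hold it, then retreat upward and clear.

Request:
play_rows --pt "0 0 0 0" --pt "0 0 0 0" --pt "0 0 0.03 0" --pt "0 0 0.08 0" --pt "0 0 0.14 0" --pt "0 -0.05 0.2 0" --pt "-0.02 -0.11 0.21 0" --pt "-0.04 -0.17 0.21 0" --pt "-0.04 -0.23 0.21 0" --pt "-0.04 -0.28 0.21 0"

```text
time: 11.35
tool_pos: [527.2, -273.2, 287.7]
eef_rot: [0.0, 0.999, 0.049, 0.0]
ft_force: [1.5, -0.0, -0.2]
opening: 0.001
grasp_force: 0.0
```

Run:
```python
from h import *
p=cams.capture("scene");cv2.imwrite("pics/f1.png",cv2.resize(p["image"][90:340,0:400,::-1],(800,500),interpolation=cv2.INTER_CUBIC));s=env.sense();print(s["tool_pos"],s["ft_force"],s["time"])
```

```text
[ 525.71537668 -282.71766653  287.30958559] [ 0.28872584 -7.05651924  0.95407881] 11.4
```

View pics/f1.png

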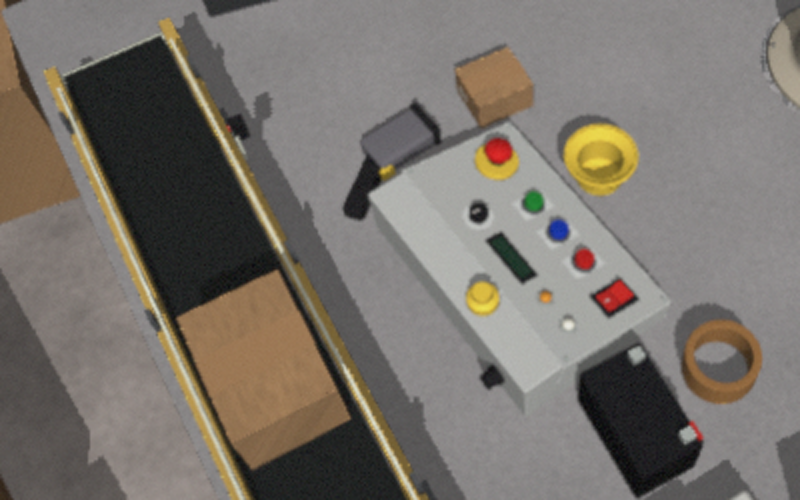

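The picture shows everything in its place: the rocker at (615,297) is on and the buttons are up. I'll let the arm settle and hand the job in.

Request:
play_rows --pt "0 0 0 0" --pt "0 0 0 0" --pt "0 0 0 0"

```text
time: 11.78
tool_pos: [528.6, -269.0, 287.2]
eef_rot: [-0.0, 0.999, 0.051, -0.0]
ft_force: [0.9, -0.5, 0.8]
opening: 0.002
grasp_force: 0.0
```

```bash
python3 -c "
from cell import job
print(job.close_job())"
```

```text
the job is handed in; nothing more can be done
None
```

I switched the mains rocker on, then pressed and released the blue reset and the green start in that order, and handed the job in at about 12 s with the arm clear; no verdict came back, and nothing in the pictures shows whether the belt is running.

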